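Lantern contact check: hold the battery cap half-way to its lock

TASK

Check the battery contacts of the camping lantern that stands upside down in the tester: first push the tester's button fully down and let it spring back up. Then take the cap with the bar grip, drop its two lugs through the notches in the lantern's open end until its disc lies on the rim, and turn it clockwise (seen from above) half-way to its lock, where the bar points at the two small ribs on the rim, never on to the lock click. Finish still gripping the cap there, holding it still, and leave the other things on the bench where they are.

Things in the scene. Friction and masses are not known exactly. Their poses are not given: they have to be found in the camera images.
- test_button (a joint): the round grey push button, 28 mm across, on a small black riser at one end of the grey tester box (box 160 x 240 x 50 mm); 0 = up, 0.006 m = fully down, a spring that takes 5 N at the bottom pushes it back
- test_button_top (a point): centre of the button's top face, 84 mm above the bench when up; it moves down along world z when pressed. The lantern's axis is 130 mm away along the tester's long side, its rim 56 mm higher than the button top
- lantern_mouth (a point): centre of the open end of the lantern, which is fixed upside down in the tester (black round base 92 mm across on a clear globe), in the plane of its flat rim, 140 mm above the bench; z up. An inner flange 5 mm thick, flush with the rim, leaves a round opening 53 mm across, with two notches at this frame's +x and -x. The lug track lies under the flange; the well's floor is 26 mm below the rim
- lantern_notch (a point): middle of the notch at the mouth's +x, in the rim plane, 30 mm from the mouth's centre (the other is opposite); a notch is 14 mm wide and reaches out to radius 34 mm. From the notches the cap turns clockwise seen from above (negative about z), the other way only 0.15 rad: free to 0.9 rad, then spring detents under the lugs; the lock click is complete at 1.5 rad
- lantern_rib (a point): top of one of the two ribs on the rim that mark half-way, 0.75 rad (43 deg) clockwise from the +x notch, 42 mm from the mouth's centre (the other is opposite); each 4 mm high, 4 mm wide, from radius 38.5 to 45.5 mm
- cap_center (a point): the loose bayonet cap, 50 mm tall, about 80 g, standing upright on its plug; the point is its centre, 25 mm above its underside, z up; the same after a half turn about z. Black plug 48 mm across, 17 mm high; black disc 70 mm across at 17 to 24 mm. Home in the lantern, disc on the rim, this point is 8 mm above lantern_mouth, with 2 mm of upward play once the lugs are under the flange
- cap_bar (a point): centre of the cap's grey bar grip, 37 mm above the cap's underside; the bar runs along x, 54 mm long, 14 mm wide, from the disc (24 mm) to 50 mm above the underside
- cap_lug (a point): centre of the cap's lug at +x, 27 mm out and 7.5 mm above the underside (the other at -x); lugs 9 mm wide, 5 mm high, tips 62 mm apart, in line with the bar
- spare_cap: bystander: a smaller cap, 52 mm across, with a round knob 22 mm across and no lugs, 30 mm tall; origin at the centre of its underside
- can_a: bystander: spray can with clear cap, 54 mm across, 152 mm tall; origin at the centre of its underside
- can_b: bystander: a second spray can, the same as can_a, 152 mm tall
- glue_bottle: bystander: blue pointed bottle, 60 mm across, 150 mm tall; origin at the centre of its underside
- tape_roll: bystander: roll of clear tape lying flat, 90 mm across, 24 mm high; origin at the centre of its underside
- screwdriver: bystander: screwdriver lying on the bench along its x axis
- carton: bystander: cardboard carton 90 x 90 x 120 mm tall; origin at the centre of its underside

How it is judged:
On the way, in this order (a step that is already met when the one before it is completed fails the run):
1. the tester's button is pushed fully down (value of joint test_button above 0.005 m), for 0.05 s.
2. the button is let go and has sprung back up (value of joint test_button below 0.0015 m), for 0.1 s.
3. the cap's lugs are through the notches, its disc on the rim (z of cap_center in the frame of lantern_mouth between 0.004 and 0.0115 m and horizontal distance between cap_center and lantern_mouth below 0.005 m and angle between the x axis of cap_center and the x axis of lantern_mouth, either way round below 0.3 rad), for 0.1 s.
At the end, for the whole second after the job is handed in: ends with the fingers gripping the cap (over 2 N); it is home in the lantern (within 5 mm of the axis, lifted under 3.5 mm, tilted under 0.12 rad), still, its bar within 0.18 rad of the half-way ribs (0.57 to 0.93 rad clockwise of the notches); the button is up (z of cap_center in the frame of lantern_mouth between 0.004 and 0.0115 m and horizontal distance between cap_center and lantern_mouth below 0.005 m and angle between the x axis of cap_center and the x axis of lantern_mouth, either way round between 0.57 and 0.93 rad and angle between cap_center's own z axis and vertical below 0.12 rad and contact force between the fingers and cap above 2 N and angular speed of cap below 0.3 rad/s and value of joint test_button below 0.0015 m); the arm keeps its last pose, push and grip.
It fails at once if the cap is turned on to the lock click (beyond 1.15 rad) (z of cap_center in the frame of lantern_mouth between 0.004 and 0.0115 m and horizontal distance between cap_center and lantern_mouth below 0.005 m and angle between the x axis of cap_center and the x axis of lantern_mouth, either way round above 1.15 rad).
It fails at once if another thing on the bench is moved (more than 30 mm) (distance of any of spare_cap, can_a, can_b, glue_bottle, tape_roll, screwdriver, carton from where it was at the start of the episode above 0.03 m).
It also fails if it takes over 59 s, if anything falls off the work surface, if the arm or the gripper's body presses on something with over 40 N, if the wrist force passes 120 N, or if a joint passes its speed limit or range.

ROBOT

A 6-joint arm with a two-finger parallel gripper is mounted at the origin on the work surface. World frame = base frame: x ahead of the robot, y to its left, z up, the work surface at z = 0. Lengths are in m, angles in rad, forces in N, time in s.
With the tool pointing down it reaches from about 0.225 to 0.875 m from the base axis. Payload 3.4 kg.
Tool frame: the origin (TCP) lies on the centre line of the jaws, within the pads' length; the fingertips stand 11 mm ahead of it and the grasp point (between the pads) lies 8 mm behind it; z points along the fingers, y is the line along which they close (so a half turn about z gives the same grasp; the last joint's range is limited). The gripper opens to 85 mm and grips with 20 to 120 N. Pads are 22 mm wide; open, the fingers measure 114 mm over their backs; the gripper's body (76 mm by 85 mm) begins 54 mm behind the grasp point. The pads swing forward as they close: fully open they stand 13 mm farther back than shut.
Start: joints at [-1.357, 0.276, 1.505, -0, 1.361, -0.121], TCP at [0.189, -0.543, 0.219] pointing down, gripper open.
Joint ranges: [-2.89, 2.89], [-0.75, 2.08], [0.22, 2.7], [-1.18, 4.32], [0.11, 2.71], [-2.7, 2.7]. Speed limits (rad/s): [2.57, 2.57, 3.14, 3.14, 3.14, 3.14].

INTERFACE

Orientations are given as a unit quaternion [w, x, y, z].
In Python, from rig import manip, eyes, job gives the robot as it stands.
- The arm moves only by the tool drive_tool, never from a script. Its argument "rows" is a list of rows, each a list of 3 entries, a list of its own where there are three numbers: the turn, a rotation vector about the world's x, y, z in rad, then the shift along the world's x, y, z in cm, then the finger opening in cm, from 0 to 8.54. A call has 1 to 8 rows; each row shifts and turns the commanded pose from where the row before left it; what a row does not reach is not made up. A row lasts 1/8 s, in which the tool goes at most 62.5 mm and 10.7 degrees, less where a joint would pass 70% of its speed; a pose out of reach is approached as far as the arm can. A call is refused whole if a number of a shift passes 6.25 or a number of a turn 0.188, either way. A call with a gripper value outside its range is refused whole. The fingers move at their own pace and stop on an object; "force" is the grip in N (left out, the last holds). Time passes only in rows, so rows that do not move let the fingers close. It gives the time, the measured TCP pose, the force, the opening and the grip force at its end, in the units of the state.
- manip.get_state(): the state, without advancing time (a new reading comes with each control period).
- eyes.get_image(name): name is "scene" or "side" or "wrist"; returns the picture (480x640x3 uint8, red, green, blue); there is no depth.
- eyes.get_calibration(name): a dict with "camera_matrix" (3x3 intrinsics, pixels), "view" (4x4, takes a point from world to camera coordinates). Camera axes: x right, y up, looking along -z (the intrinsics and any distortion apply to the point x, -y, -z); pixel columns grow to the right and rows downward; lengths in m; the calibration is good to about 2 mm. A picture is of the moment at which its call begins: read the wrist's pose just before it. get_calibration takes no time and is no camera call; for the wrist camera it gives the pose at the moment of the call.
- job.sign_off(): hands the job in; it is judged then, once.
The state is a dict: "clock": time; "qpos": joint angles; "qd": joint speeds; "effort": joint torques, N m; "position": TCP position; "ee_rot": TCP orientation; "contact_force": force on the tool from outside, world axes, zero at the start; "moment": the same for the moment, N m; "width": finger opening in m; "gripper_force": force on a finger pad.
Only numpy, scipy, OpenCV 4.12 (cv2) and the standard library are available. Lean on these libraries where they do the work, as an engineer would, in place of code of your own. Each camera call takes 0.05 s, during which the arm holds its last target. There are 200 camera calls.

## Working session

There is one attempt and no reset: what is moved stays moved. The work goes in short steps, Python scripts to look and compute and a tool call to move; the robot and the scene stay as the last step left them, time stands still between calls to the robot, and variables do not carry over. Pictures are saved under pics/ and viewed, at most 10 in all, crops included, and the job is handed in when it is done.

Besides the shell and the picture viewer there is one more tool, called in YAML: its name, and indented under it one key for each argument. drive_tool: Moves the arm, as the interface text tells. Its arguments: {"type":"object","properties":{"rows":{"type":"array"},"force":{"type":"number"}},"required":["rows"]}

```bash
mkdir -p pics; cat > h.py <<'E'
import numpy as np, cv2
from rig import manip, eyes, job
def snap(n,f):
    c=eyes.get_calibration(n); im=eyes.get_image(n)[:,:,::-1].copy(); cv2.imwrite('pics/'+f,im); np.savez('pics/'+f[:-4]+'.npz',K=c['camera_matrix'],V=c['view']); return im,c
def ray(f,uv,z):
    d=np.load('pics/'+f+'.npz'); K,V=d['K'],d['V']
    p=np.linalg.inv(K)@[uv[0],uv[1],1]; p=np.array([p[0],-p[1],-p[2]])
    R=V[:3,:3]; o=-R.T@V[:3,3]; w=R.T@p
    return o+w*(z-o[2])/w[2]
def proj(f,P):
    d=np.load('pics/'+f+'.npz'); K,V=d['K'],d['V']
    c=V[:3,:3]@np.array(P)+V[:3,3]; q=K@[c[0],-c[1],-c[2]]; return q[:2]/q[2]
E
python3 - <<'E'
from h import *
for n in('scene','side'):
    im,c=snap(n,n+'0.png'); print(n,c.keys(), -c['view'][:3,:3].T@c['view'][:3,3])
print(manip.get_state())
E
```

```text
scene dict_keys(['camera_matrix', 'view']) [ 0.97860935 -0.75642189  1.04353883]
side dict_keys(['camera_matrix', 'view']) [0.06768147 0.727502   0.79830873]
{'clock': 0.1, 'qpos': array([-1.35700914e+00,  2.76538841e-01,  1.50601303e+00,  2.89492486e-05,
        1.36069315e+00, -1.21000642e-01]), 'qd': array([-0.00115531, -0.00054717, -0.00335782,  0.0023034 ,  0.00184149,
        0.00144865]), 'effort': array([ 2.40115027e-03, -4.17698658e+01, -2.46403992e+01, -1.77154238e-04,
        5.74948834e-03,  1.52451884e-05]), 'position': array([ 0.18882728, -0.5425932 ,  0.21851959]), 'ee_rot': array([-8.25951786e-04,  9.86022492e-01,  1.66610213e-01, -2.41770548e-05]), 'contact_force': array([0.41598687, 0.00271761, 0.69263845]), 'moment': array([-0.04613058, -0.00208541, -0.02889891]), 'gripper_force': 0.0, 'width': 0.08540325986636102}
```

View pics/scene0.png

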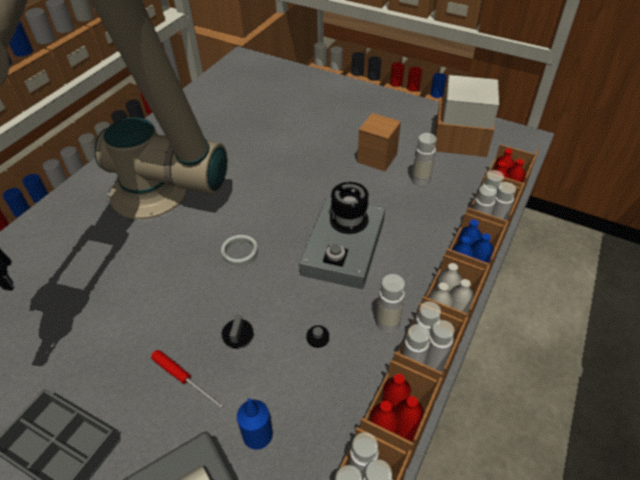

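View pics/side0.png

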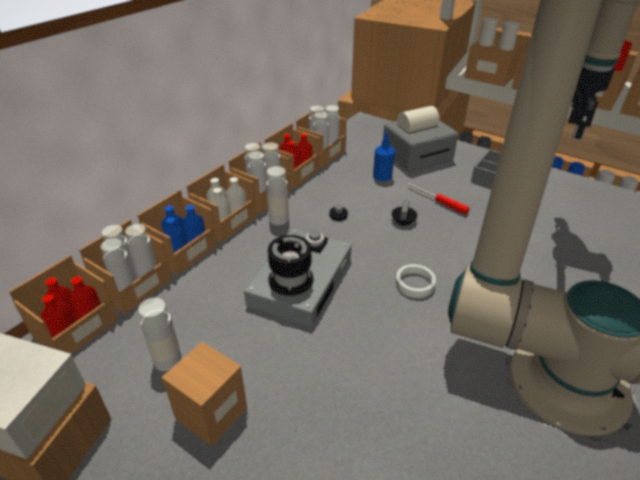

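The scene picture shows the cap with its bar at (237,332), the button at (337,250), the lantern's open end at (350,192) and the spare cap at (317,335). In the side picture the mouth is at (290,247), the button at (315,240) and the cap at (404,215).

```bash
python3 - <<'E'
from h import *
for nm,s,d,z in(('mouth',(350,191),(290,245),.14),('button',(337,249),(315,238),.084),('capdisc',(237,333),(404,217),.024),('bartop',(238,323),(405,206),.05),('spare',(318,336),(338,213),.01)):
    print(nm,ray('scene0',s,z).round(4),ray('side0',d,z).round(4))
for n,b in(('scene0',(205,295,270,365)),('scene0',(290,165,400,295))):
    im=cv2.imread(f'pics/{n}.png')[b[1]:b[3],b[0]:b[2]]
    cv2.imwrite(f'pics/c{b[0]}.png',cv2.resize(im,None,fx=4,fy=4,interpolation=cv2.INTER_CUBIC))
a=cv2.imread('pics/c205.png');b=cv2.imread('pics/c290.png')
h=max(a.shape[0],b.shape[0]);f=lambda x:cv2.copyMakeBorder(x,0,h-x.shape[0],0,0,cv2.BORDER_CONSTANT)
cv2.imwrite('pics/cc.png',np.hstack([f(a),f(b)]))
E
```

```text
mouth [0.566  0.1276 0.14  ] [0.5695 0.1115 0.14  ]
button [ 0.6017 -0.0098  0.084 ] [0.5805 0.0063 0.084 ]
capdisc [ 0.4961 -0.28    0.024 ] [ 0.4824 -0.2604  0.024 ]
bartop [ 0.4961 -0.2703  0.05  ] [ 0.4887 -0.2722  0.05  ]
spare [ 0.6517 -0.1971  0.01  ] [ 0.6447 -0.192   0.01  ]
```

View pics/cc.png

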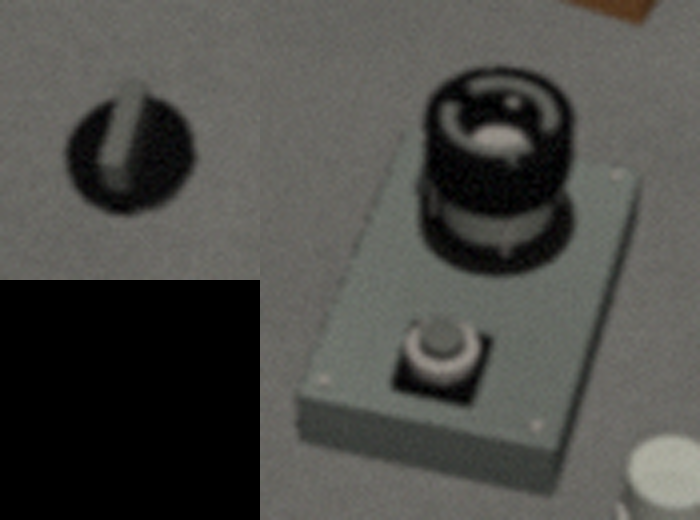

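The crop shows the bar running roughly along the line from (118,185) to (132,85), the button top at (440,337), and the mouth rim centred at about (499,118). Next I move above the cap, look, then go on to the tester.

drive_tool:
  rows:
    - [[0,0,0],[4,3.4,1],8.5]
    - [[0,0,0],[4,3.4,1],8.5]
    - [[0,0,0],[4,3.4,1],8.5]
    - [[0,0,0],[4,3.4,1],8.5]
    - [[0,0,0],[4,3.4,1],8.5]
    - [[0,0,0],[4,3.4,0],8.5]
    - [[0,0,0],[3,3.4,0],8.5]
    - [[0,0,0],[0,0,0],8.5]

```text
clock: 1.1
position: [0.4605, -0.3025, 0.2689]
ee_rot: [-0.001, 0.986, 0.169, 0.0]
contact_force: [0.0, -1.1, 0.4]
width: 0.0849
gripper_force: 0.0
```

```bash
python3 - <<'E'
from h import *
print(manip.get_state()['position'],manip.get_state()['ee_rot'],manip.get_state()['qpos'])
im,c=snap('wrist','w1.png'); V=c['view'];print(-V[:3,:3].T@V[:3,3],V[:3,:3].round(2))
for P in((.49,-.268,.05),(.59,0,.084),(.567,.12,.14)):print(proj('w1',P))
E
```

```text
[ 0.46050285 -0.30248725  0.26885106] [-7.20589329e-04  9.85632056e-01  1.68905081e-01  7.29918067e-05] [-7.08192686e-01  2.16138367e-01  1.46522959e+00  1.03911699e-03
  1.46124036e+00  5.23052047e-01]
[ 0.53027789 -0.27788111  0.422507  ] [[ 0.33 -0.94 -0.  ]
 [ 0.9   0.32 -0.29]
 [ 0.27  0.09  0.96]]
[296.28768387 160.7645156 ]
[-20.6837995  -97.29488127]
[-326.02914564 -188.79428078]
```

View pics/w1.png

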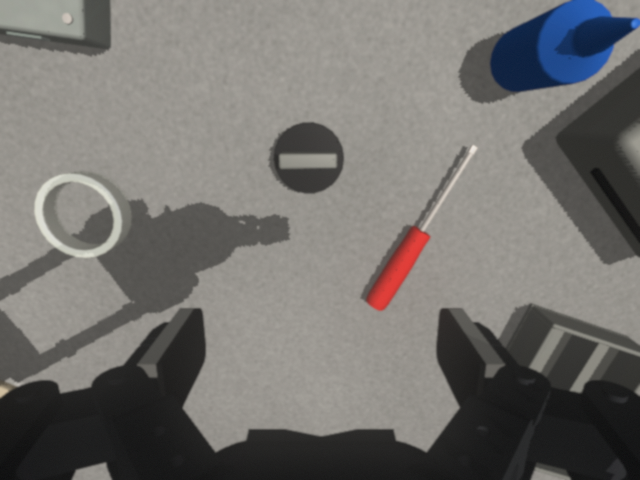

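The wrist picture shows the cap's bar centred at about (308,160), nearly level in the image, with the disc around it centred at (308,157). The screwdriver and tape are clear of it.

```bash
python3 - <<'E'
from h import *
g=cv2.cvtColor(cv2.imread('pics/w1.png'),6)
m=np.zeros_like(g);cv2.circle(m,(308,158),31,255,-1)
b=((g>100)&(m>0)).astype(np.uint8)
c=max(cv2.findContours(b,0,2)[0],key=cv2.contourArea)
r=cv2.minAreaRect(c);print(r)
P=np.array([ray('w1',p,.05) for p in cv2.boxPoints(r)]);print(P.round(4),P.mean(0))
for i in(0,1):d=P[i+1]-P[i];print(np.linalg.norm(d),np.arctan2(d[1],d[0]))
E
```

```text
((307.5760498046875, 160.57284545898438), (14.315909385681152, 57.1147346496582), 88.78113555908203)
[[ 0.4905 -0.251   0.05  ]
 [ 0.5089 -0.3001  0.05  ]
 [ 0.4968 -0.3048  0.05  ]
 [ 0.4782 -0.2552  0.05  ]] [ 0.49359232 -0.27777191  0.05      ]
0.05246016273964954 -1.211221092140377
0.013002340573597185 -2.770123478318057
```

drive_tool:
  rows:
    - [[0,0,0],[1.5,4,1],0]
    - [[0,0,0],[1.5,4,1],0]
    - [[0,0,0],[1.5,4,1],0]
    - [[0,0,0],[1.5,4,1],0]
    - [[0,0,0],[1,3.5,0],0]
    - [[0,0,0],[0,3,0],0]
    - [[0,0,0],[0,2,0],0]
    - [[0,0,0],[0,0,0],0]

```text
clock: 2.15
position: [0.5286, -0.0602, 0.3093]
ee_rot: [0.0, 0.986, 0.167, -0.0]
contact_force: [0.0, -0.6, -0.2]
width: 0.0
gripper_force: 0.0
```

```bash
python3 - <<'E'
from h import *
s=manip.get_state();print(s['position'],s['ee_rot'],s['qpos'])
snap('wrist','w2.png')
for P in((.59,0,.084),(.567,.12,.14)):print(proj('w2',P))
E
```

```text
[ 0.52859814 -0.06018085  0.30930354] [ 3.28317434e-04  9.85965500e-01  1.66948771e-01 -1.83032972e-04] [-2.43648529e-01  1.72598142e-01  1.42423027e+00 -7.48484594e-04
  1.54483720e+00  9.91698844e-01]
[280.16968806 117.01557426]
[113.82950919  91.96234694]
```

View pics/w2.png

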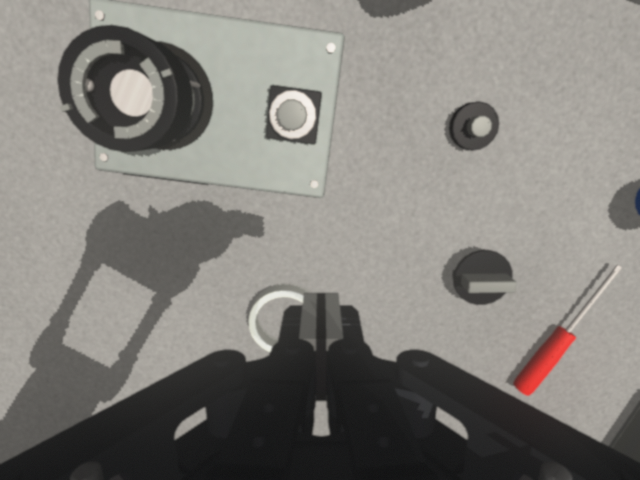

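Here the button top is at (291,115), the rim's outer edge is a circle centred at about (118,89), and the ribs appear at about (66,107) and (168,72).

```bash
python3 - <<'E'
from h import *
im=cv2.imread('pics/w2.png')
cv2.imwrite('pics/w2c.png',cv2.resize(im[15:165,45:200],None,fx=4,fy=4,interpolation=cv2.INTER_CUBIC))
g=cv2.cvtColor(im,6)
m=np.zeros_like(g);cv2.circle(m,(292,115),25,255,-1)
# button white collar vs grey top
b=((g>195)&(m>0)).astype(np.uint8)
c=max(cv2.findContours(b,0,2)[0],key=cv2.contourArea);print('collar',cv2.minEnclosingCircle(c))
B=ray('w2',(291,115),.084);print('button',B)
M=ray('w2',(118,89),.14);print('mouth',M,np.linalg.norm((M-B)[:2]))
for p in((66,107),(168,72)):print(ray('w2',p,.142))
E
```

```text
collar ((292.0, 113.86956787109375), 23.216842651367188)
button [ 0.59490543 -0.00877374  0.084     ]
mouth [0.57014452 0.11740159 0.14      ] 0.128581943892592
[0.54443807 0.15156146 0.142     ]
[0.59441792 0.08343686 0.142     ]
```

View pics/w2c.png

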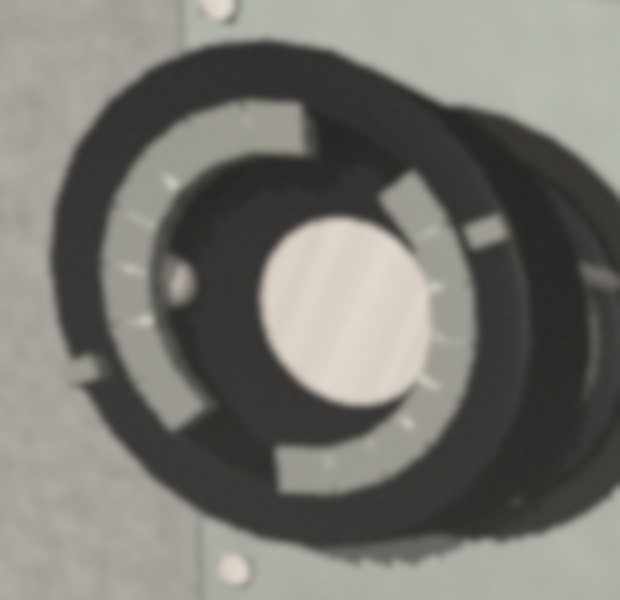

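The zoom shows the notch gaps bounded by corners (302,103)/(415,170) and (178,430)/(278,492). The ribs are at (487,232) and (84,368), clockwise of the notches as they must be.

```bash
python3 - <<'E'
from h import *
w=lambda p,z:ray('w2',(p[0]/4+45-.375,p[1]/4+15-.375),z)[:2]
C=[w(p,.14) for p in((302,103),(415,170),(278,492),(178,430))]
R=[w(p,.144) for p in((487,232),(84,368))]
c=np.mean(C,0);print('centre',c,np.mean(R,0),[np.linalg.norm(x-c) for x in C+R])
n=(C[0]+C[1])/2-(C[2]+C[3])/2;r=R[0]-R[1]
an,ar=np.arctan2(n[1],n[0]),np.arctan2(r[1],r[0]);print('notch',an,'rib',ar,an-ar)
B=ray('w2',(291.5,114.5),.084)[:2];print('B',B,np.linalg.norm(B-c))
g=cv2.cvtColor(cv2.imread('pics/w2.png'),6)
for y in range(255,305,7):print(y,g[y,450:520:3])
s=manip.get_state();print(s['position'])
E
```

```text
centre [0.56899469 0.11751608] [0.56928882 0.11722302] [np.float64(0.03530045122560789), np.float64(0.03517383356959181), np.float64(0.035660603752219494), np.float64(0.03441835463977108), np.float64(0.04180303159878731), np.float64(0.04098307200858232)]
notch -0.18742259046533127 rib -0.942313861061439 0.7548912705961077
B [ 0.59546722 -0.00906935] 0.12932387155879393
255 [161 106 100  99  96  82  62  60  66  66  65  64  65  65  63  64  65  91
 150 159 163 165 167 165]
262 [100  96  96  69  58  65  64  65  65  64  63  64  64  64  64  63  63  63
  63  70 149 160 162 162]
269 [ 97  84  55  63  64  63  63  63  62  63  62  62  61  62  62  62  61  61
  61  61  69 154 166 161]
276 [ 96  60  54  55  66  77  80  80  80  80  80  79  80  79  78  80  79  79
  79  78  71 143 159 156]
283 [ 98  73  51  53  67  68  83 146 152 152 153 154 156 157 157 159 159 159
 161 161 162 162 160 163]
290 [ 98  96  66  60  60  62 101 151 153 153 153 152 153 153 153 152 154 154
 153 156 156 156 159 162]
297 [164 162 132 111  68  60  59  60  59  60  58  60  59  59  58  58  63 113
 160 163 156 165 160 160]
304 [162 160 158 161 162 162 159 144 119  96 104 103 120 147 152 162 164 162
 163 160 161 163 159 158]
[ 0.52873016 -0.06094746  0.30929061]
```

drive_tool:
  rows:
    - [[0,0,0],[3.3,2.6,-3],0]
    - [[0,0,0],[3.3,2.6,-4],0]
    - [[0,0,0],[0,0,-5],0]
    - [[0,0,0],[0,0,-5],0]
    - [[0,0,0],[0,0,-2.5],0]
    - [[0,0,0],[0,0,0],0]

```text
clock: 2.95
position: [0.5934, -0.0095, 0.1119]
ee_rot: [-0.0, 0.986, 0.166, -0.003]
contact_force: [0.9, -0.1, 0.5]
width: 0.0003
gripper_force: 0.0
```

drive_tool:
  rows:
    - [[0,0,0],[0.2,0,-1],0]
    - [[0,0,0],[0,0,-0.7],0]
    - [[0,0,0],[0,0,-0.4],0]
    - [[0,0,0],[0,0,-0.2],0]
    - [[0,0,0],[0,0,0],0]

```text
clock: 3.58
position: [0.597, -0.008, 0.0914]
ee_rot: [0.0, 0.986, 0.167, 0.0]
contact_force: [0.3, 0.4, 1.0]
width: -0.0001
gripper_force: 0.0
```

drive_tool:
  rows:
    - [[0,0,0],[0,0,-0.3],0]
    - [[0,0,0],[0,0,0],0]

```text
clock: 3.82
position: [0.5968, -0.008, 0.0882]
ee_rot: [-0.0, 0.986, 0.167, -0.0]
contact_force: [-0.3, -0.2, 0.6]
width: -0.0001
gripper_force: 0.0
```

drive_tool:
  rows:
    - [[0,0,0],[0,0,-0.2],0]
    - [[0,0,0],[0,0,0],0]

```text
clock: 4.08
position: [0.5968, -0.0081, 0.0861]
ee_rot: [-0.0, 0.986, 0.167, -0.0]
contact_force: [-0.2, -0.5, 0.7]
width: -0.0002
gripper_force: 0.0
```

```bash
python3 - <<'E'
from h import *
s=manip.get_state();print(s['contact_force'],s['position'],s['effort'])
im,_=snap('scene','s2.png');a=im[165:295,290:400]
im,_=snap('side','d2.png');b=im[200:330,240:360]
cv2.imwrite('pics/p2.png',cv2.resize(np.hstack([a,b]),None,fx=3.4,fy=3.4,interpolation=cv2.INTER_CUBIC))
E
```

```text
[-0.1505496  -0.54700557  0.71354309] [ 0.59681776 -0.00809001  0.08612628] [ 3.24425819e-04 -4.59839559e+01 -2.11324400e+01 -2.78190591e-04
 -1.29133085e-02 -2.91946350e-06]
```

View pics/p2.png

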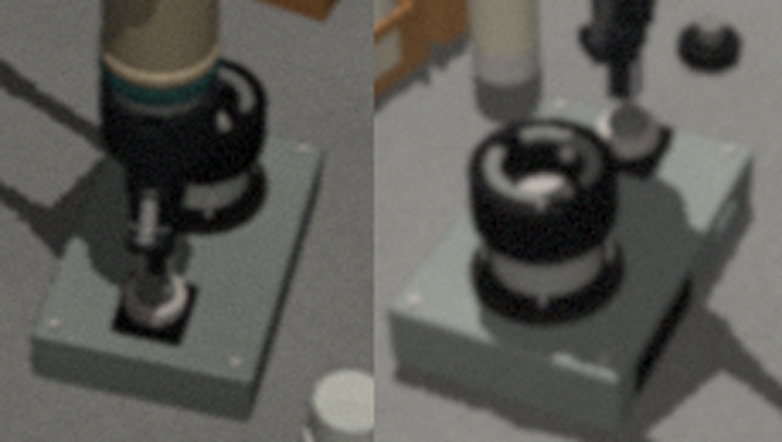

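Both views show the fingertip just above and behind the button top: at (155,270) in the left one and (622,95) in the right one, with the button top still up. So it is not touching yet. I check the fingertip's height by triangulating.

```bash
python3 - <<'E'
from h import *
p=np.array([.5968,-.0081,.0861])
for f,o in(('s2',(290,165)),('d2',(240-110,200))):
    for z in(.075,.085,.095): print(f,z,((proj(f,[p[0],p[1],z])-o)*3.4).round())
    print('button',((proj(f,[.5955,-.009,.084])-o)*3.4).round())
E
```

```text
s2 0.075 [155. 290.]
s2 0.085 [155. 280.]
s2 0.095 [155. 271.]
button [152. 282.]
d2 0.075 [622. 120.]
d2 0.085 [622. 109.]
d2 0.095 [622.  97.]
button [624. 110.]
```

drive_tool:
  rows:
    - [[0,0,0],[0,-0.1,-0.3],0]
    - [[0,0,0],[0,0,-0.2],0]
    - [[0,0,0],[0,0,0],0]

```text
clock: 4.55
position: [0.5967, -0.0091, 0.081]
ee_rot: [-0.0, 0.986, 0.167, -0.0]
contact_force: [-0.3, 0.2, -0.1]
width: -0.0003
gripper_force: 0.0
```

drive_tool:
  rows:
    - [[0,0,0],[0,0,-0.2],0]
    - [[0,0,0],[0,0,-0.2],0]
    - [[0,0,0],[0,0,0],0]

```text
clock: 4.92
position: [0.5968, -0.0091, 0.0771]
ee_rot: [-0.0, 0.986, 0.167, -0.0]
contact_force: [-1.1, -0.4, -0.6]
width: -0.0001
gripper_force: 0.0
```

```bash
python3 - <<'E'
from h import *
im,_=snap('scene','s3.png');a=im[205:285,300:370]
im,_=snap('side','d3.png');b=im[200:280,280:350]
im,c=snap('wrist','w3.png');V=c['view'];print(-V[:3,:3].T@V[:3,3])
cv2.imwrite('pics/p3.png',np.vstack([cv2.resize(np.hstack([a,b]),(560,320),interpolation=cv2.INTER_CUBIC),im[230:480:1,40:600]]))
E
```

```text
[0.66681881 0.01542805 0.23094227]
```

View pics/p3.png

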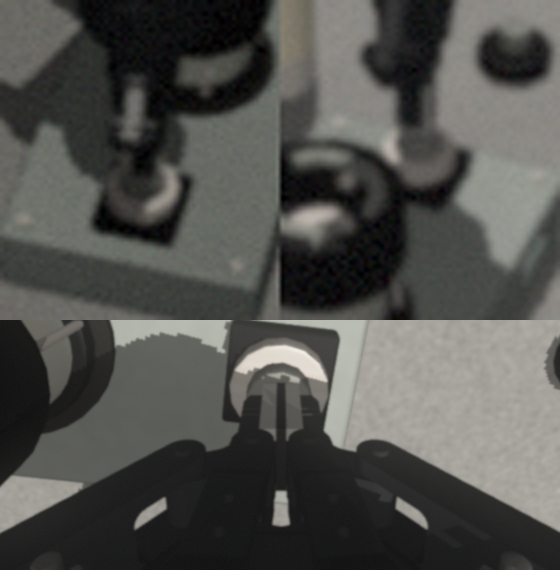

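The fingertips sit over the middle of the button, close to touching it, and the button still looks up. I keep going down in small steps.

drive_tool:
  rows:
    - [[0,0,0],[0,0,-0.2],0]
    - [[0,0,0],[0,0,0],0]

```text
clock: 5.32
position: [0.5968, -0.0091, 0.0751]
ee_rot: [-0.0, 0.986, 0.167, -0.0]
contact_force: [0.4, -0.2, 0.6]
width: 0.0002
gripper_force: 0.0
```

drive_tool:
  rows:
    - [[0,0,0],[0,0,-0.2],0]
    - [[0,0,0],[0,0,0],0]

```text
clock: 5.58
position: [0.5968, -0.0091, 0.0731]
ee_rot: [-0.0, 0.986, 0.167, -0.0]
contact_force: [-0.4, 0.3, -0.7]
width: 0.0003
gripper_force: 0.0
```

drive_tool:
  rows:
    - [[0,0,0],[0,0,-0.2],0]
    - [[0,0,0],[0,0,0],0]

```text
clock: 5.82
position: [0.5971, -0.0091, 0.0715]
ee_rot: [0.0, 0.986, 0.167, 0.0]
contact_force: [-0.1, 0.8, 1.2]
width: -0.0001
gripper_force: 0.8
```

drive_tool:
  rows:
    - [[0,0,0],[0,0,-0.2],0]
    - [[0,0,0],[0,0,0],0]

```text
clock: 6.08
position: [0.5971, -0.0091, 0.0695]
ee_rot: [0.0, 0.986, 0.167, 0.0]
contact_force: [0.3, -0.0, 2.8]
width: -0.0001
gripper_force: 1.4
```

drive_tool:
  rows:
    - [[0,0,0],[0,0,-0.2],0]
    - [[0,0,0],[0,0,-0.2],0]
    - [[0,0,0],[0,0,0],0]

```text
clock: 6.45
position: [0.5971, -0.0091, 0.066]
ee_rot: [0.0, 0.986, 0.167, 0.0]
contact_force: [-0.6, 0.5, 6.8]
width: -0.0
gripper_force: 3.6
```

drive_tool:
  rows:
    - [[0,0,0],[0,0,-0.1],0]
    - [[0,0,0],[0,0,0],0]

```text
clock: 6.7
position: [0.5972, -0.0091, 0.0659]
ee_rot: [0.0, 0.986, 0.167, 0.001]
contact_force: [-3.1, 0.5, 12.5]
width: 0.0005
gripper_force: 6.0
```

drive_tool:
  rows:
    - [[0,0,0],[0,0,2],0]
    - [[0,0,0],[0,0,3],2]
    - [[0,0,0],[0,0,3],6]
    - [[0,0,0.18],[-1.3,-3.3,3],8.5]
    - [[0,0,0.18],[-1.3,-3.3,0],8.5]
    - [[0,0,0.18],[-1.3,-3.3,0],8.5]
    - [[0,0,0.18],[-1.3,-3.3,0],8.5]
    - [[0,0,0.18],[-1.3,-3.3,0],8.5]

```text
clock: 7.7
position: [0.5311, -0.175, 0.1736]
ee_rot: [-0.0, 0.814, 0.581, -0.0]
contact_force: [0.4, -0.4, 0.2]
width: 0.085
gripper_force: 0.0
```

drive_tool:
  rows:
    - [[0,0,0.18],[-1.3,-3.5,0],8.5]
    - [[0,0,0.18],[-1.3,-3.5,0],8.5]
    - [[0,0,0.18],[-1.2,-3.4,0],8.5]
    - [[0,0,0.15],[0,0,0],8.5]
    - [[0,0,0],[0,0,0],8.5]

```text
clock: 8.32
position: [0.4934, -0.2783, 0.1736]
ee_rot: [-0.001, 0.573, 0.82, 0.0]
contact_force: [0.6, -0.1, -0.2]
width: 0.085
gripper_force: 0.0
```

```bash
cat >> h.py <<'E'
def st():
    s=manip.get_state(); w,x,y,z=s['ee_rot']
    print('t',round(s['clock'],2),'pos',s['position'].round(4),'ang',round(np.arctan2(2*(x*y+w*z),1-2*(y*y+z*z)),4),'F',s['contact_force'].round(1),'M',s['moment'].round(2),'w',round(s['width'],4),'gf',s['gripper_force'],'q6',s['qpos'][5].round(2))
    return s
E
python3 - <<'E'
from h import *
st();print('w2 bar',ray('w2',(491,286.5),.05),ray('w2',(516,286),.05)-ray('w2',(467,287),.05))
im,_=snap('wrist','w4.png');print('predicted',proj('w4',[.4936,-.2778,.05]))
E
```

```text
t 8.32 pos [ 0.4934 -0.2783  0.1736] ang 1.922 F [ 0.6 -0.1 -0.2] M [0.01 0.04 0.04] w 0.085 gf 0.0 q6 -0.99
w2 bar [ 0.49343482 -0.27553669  0.05      ] [ 0.01918714 -0.05155892  0.        ]
predicted [319.94635412 226.76293451]
```

View pics/w4.png

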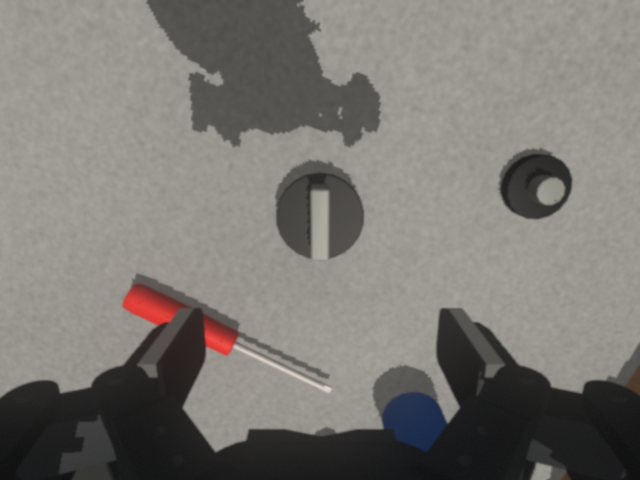

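The bar lies upright in the image from (320,190) to (319,260), within 2 px of the prediction and centred between the jaws. The button press showed that the shut fingertips are about 12 mm above the reported TCP height, so I go down half-open and feel for the disc.

drive_tool:
  rows:
    - [[0,0,0],[0,0,-4],3.2]
    - [[0,0,0],[0,0,-4],3.2]
    - [[0,0,0],[0,0,-3.5],3.2]
    - [[0,0,0],[0,0,-2],3.2]
    - [[0,0,0],[0,0,0],3.2]
    - [[0,0,0],[0,0,0],3.2]

```text
clock: 9.12
position: [0.4947, -0.2782, 0.0401]
ee_rot: [0.001, 0.572, 0.82, 0.0]
contact_force: [0.2, -0.3, 0.5]
width: 0.0318
gripper_force: 0.0
```

drive_tool:
  rows:
    - [[0,0,0],[0,0,-0.4],3.2]
    - [[0,0,0],[0,0,-0.4],3.2]
    - [[0,0,0],[0,0,-0.3],3.2]
    - [[0,0,0],[0,0,0],3.2]

```text
clock: 9.62
position: [0.4937, -0.278, 0.0281]
ee_rot: [-0.0, 0.572, 0.821, 0.0]
contact_force: [-0.8, -0.1, 0.9]
width: 0.0321
gripper_force: 0.0
```

drive_tool:
  rows:
    - [[0,0,0],[0,0,-0.4],3.2]
    - [[0,0,0],[0,0,-0.4],3.2]
    - [[0,0,0],[0,0,-0.2],3.2]
    - [[0,0,0],[0,0,0],3.2]

```text
clock: 10.12
position: [0.4938, -0.278, 0.018]
ee_rot: [-0.0, 0.572, 0.821, 0.0]
contact_force: [-0.7, -0.3, -0.2]
width: 0.0323
gripper_force: 0.0
```

drive_tool:
  rows:
    - [[0,0,0],[0,0,-0.2],3.2]
    - [[0,0,0],[0,0,0],3.2]

```text
clock: 10.38
position: [0.4939, -0.278, 0.0162]
ee_rot: [-0.0, 0.572, 0.821, 0.0]
contact_force: [0.7, -0.1, -0.9]
width: 0.0319
gripper_force: 0.0
```

drive_tool:
  rows:
    - [[0,0,0],[0,0,0],0.8]
    - [[0,0,0],[0,0,0],0.8]
    - [[0,0,0],[0,0,0],0.8]
    - [[0,0,0],[0,0,0],0.8]
  force: 60

```text
clock: 10.88
position: [0.4939, -0.2782, 0.0165]
ee_rot: [0.0, 0.572, 0.821, -0.0]
contact_force: [-0.6, -0.8, 1.6]
width: 0.0127
gripper_force: 58.7
```

drive_tool:
  rows:
    - [[0,0,0],[0,0,2],0.8]
    - [[0,0,0],[0,0,4],0.8]
    - [[0,0,0],[0,0,5],0.8]
    - [[0,0,0],[0.5,2,5],0.8]
    - [[0,0,0.1],[0.8,4,4],0.8]
    - [[0,0,0.13],[0.8,4,0],0.8]
    - [[0,0,0.13],[0.8,4,0],0.8]
    - [[0,0,0.13],[0.8,4,0],0.8]

```text
clock: 11.88
position: [0.5309, -0.0966, 0.2162]
ee_rot: [-0.0, 0.354, 0.935, 0.0]
contact_force: [1.9, -0.6, -1.5]
width: 0.0129
gripper_force: 58.6
```

drive_tool:
  rows:
    - [[0,0,0.13],[0.8,4,0],0.8]
    - [[0,0,0.13],[0.8,4,0],0.8]
    - [[0,0,0.13],[0.8,4,0],0.8]
    - [[0,0,0.1],[0.8,4,0],0.8]
    - [[0,0,0.05],[0.8,3.5,0],0.8]
    - [[0,0,0],[0.6,2,0],0.8]
    - [[0,0,0],[0,0,0],0.8]
    - [[0,0,0],[0,0,0],0.8]

```text
clock: 12.88
position: [0.5766, 0.1158, 0.2161]
ee_rot: [-0.0, 0.094, 0.996, -0.001]
contact_force: [-0.5, -0.7, -2.0]
width: 0.0132
gripper_force: 58.7
```

```bash
python3 - <<'E'
from h import *
st()
a,_=snap('scene','s5.png');b,_=snap('side','d5.png');w,_=snap('wrist','w5.png')
for f in('s5','d5'):
    for P in((.569,.1175,.14),(.569,.1175,.2)):print(f,proj(f,P).round())
cv2.imwrite('pics/p5.png',np.vstack([cv2.resize(np.hstack([a[110:250,285:405],b[150:290,230:350]]),None,fx=2.5,fy=2.5,interpolation=cv2.INTER_CUBIC),w[200:440,20:620]]))
E
```

```text
t 12.88 pos [0.5766 0.1158 0.2161] ang 2.9539 F [-0.5 -0.7 -2. ] M [-0.05 -0.04 -0.  ] w 0.0132 gf 58.694509863853455 q6 -1.3
s5 [349. 194.]
s5 [350. 175.]
d5 [288. 247.]
d5 [287. 224.]
```

View pics/p5.png

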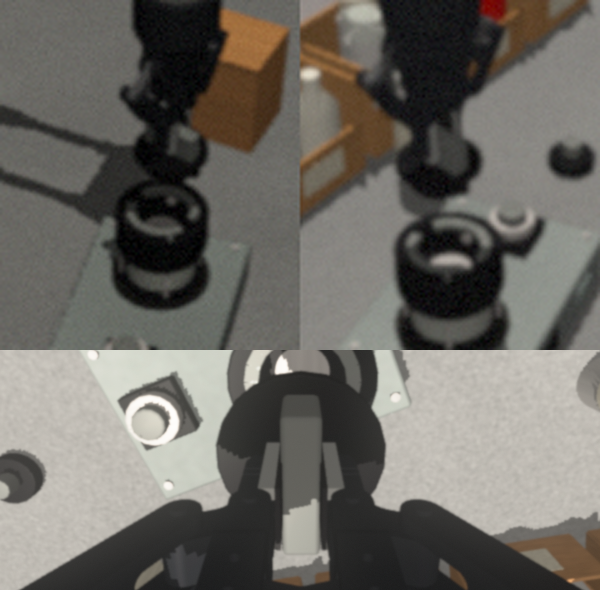

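The cap hangs upright in the grip; in the wrist view (the lower part) the bar runs from (301,395) to (301,555) and the disc spans x from 217 to 385 with its top edge at y=372. I compare this with what a cap centred on the TCP would show.

```bash
python3 - <<'E'
from h import *
p=np.array([.5766,.1158]);a=2.9539;z0=.2161-.0165
t=np.linspace(0,2*np.pi,200)
for z in(z0+.024,z0+.017):
    D=np.array([proj('w5',[p[0]+.035*np.cos(k),p[1]+.035*np.sin(k),z]) for k in t]);print('disc pred',D.min(0).round(1),D.max(0).round(1))
u=np.array([np.cos(a),np.sin(a)])
for s in(1,-1):print('bar end',proj('w5',[*(p+s*.027*u),z0+.05]).round(1))
for pix in((321,245),(321,405)):
    r=ray('w5',pix,z0+.05)[:2]-p;print('meas bar end along',r@u,'lat',r@[-u[1],u[0]])
for pix in((321,222),):print('disc front',(ray('w5',pix,z0+.024)[:2]-p)@u)
print('disc lat',[ (ray('w5',(x,300),z0+.024)[:2]-p)@[-u[1],u[0]] for x in(237,405)])
E
```

```text
disc pred [233.1 223.2] [406.4 381.2]
disc pred [236.7 218.9] [403.  371.4]
bar end [319.3 267. ]
bar end [319.6 407.3]
meas bar end along 0.034421202457682376 lat -0.0005731938490550361
meas bar end along -0.026030722997278828 lat -0.0005015674272146641
disc front 0.03545952353185326
disc lat [np.float64(0.03330072500314808), np.float64(-0.03430877449234825)]
```

drive_tool:
  rows:
    - [[0,0,0],[-0.75,0.2,0],0.8]
    - [[0,0,0],[0,0,-2],0.8]
    - [[0,0,0],[0,0,-2],0.8]
    - [[0,0,0],[0,0,-1.5],0.8]
    - [[0,0,0],[0,0,0],0.8]
    - [[0,0,0],[0,0,0],0.8]

```text
clock: 13.78
position: [0.5699, 0.1189, 0.162]
ee_rot: [0.001, 0.093, 0.996, 0.0]
contact_force: [0.0, -0.8, -1.3]
width: 0.0128
gripper_force: 58.7
```

drive_tool:
  rows:
    - [[0,0,0],[0,0,-0.3],0.8]
    - [[0,0,0],[0,0,-0.3],0.8]
    - [[0,0,0],[0,0,0],0.8]

```text
clock: 14.15
position: [0.5693, 0.1189, 0.1551]
ee_rot: [-0.0, 0.093, 0.996, -0.0]
contact_force: [-0.1, -0.3, -1.3]
width: 0.0126
gripper_force: 58.7
```

drive_tool:
  rows:
    - [[0,0,0],[0,-0.1,-0.2],0.8]
    - [[0,0,0],[0,0,-0.2],0.8]
    - [[0,0,0],[0,0,0],0.8]

```text
clock: 14.52
position: [0.5693, 0.1178, 0.1511]
ee_rot: [-0.0, 0.093, 0.996, 0.0]
contact_force: [0.0, -0.2, -0.7]
width: 0.0127
gripper_force: 58.7
```

drive_tool:
  rows:
    - [[0,0,0],[0,0,-0.2],0.8]
    - [[0,0,0],[0,0,-0.2],0.8]
    - [[0,0,0],[0,0,0],0.8]

```text
clock: 14.9
position: [0.5693, 0.1179, 0.1471]
ee_rot: [-0.0, 0.093, 0.996, -0.0]
contact_force: [0.4, -0.2, -0.1]
width: 0.0125
gripper_force: 58.7
```

drive_tool:
  rows:
    - [[0,0,0],[0,0,-0.2],0.8]
    - [[0,0,0],[0,0,-0.2],0.8]
    - [[0,0,0],[0,0,-0.2],0.8]
    - [[0,0,0],[0,0,0],0.8]

```text
clock: 15.4
position: [0.5692, 0.1179, 0.1411]
ee_rot: [-0.0, 0.093, 0.996, -0.0]
contact_force: [0.1, -0.2, -1.4]
width: 0.0126
gripper_force: 58.7
```

drive_tool:
  rows:
    - [[0,0,0],[0,0,-0.1],0.8]
    - [[0,0,0],[0,0,0],0.8]

```text
clock: 15.65
position: [0.5694, 0.1179, 0.1403]
ee_rot: [-0.0, 0.093, 0.996, 0.0]
contact_force: [-0.1, -1.0, -0.4]
width: 0.0129
gripper_force: 58.7
```

drive_tool:
  rows:
    - [[0,0,0],[0,0,-0.1],0.8]
    - [[0,0,0],[0,0,0],0.8]
    - [[0,0,0],[0,0,0],0.8]

```text
clock: 16.02
position: [0.5696, 0.1179, 0.1397]
ee_rot: [0.0, 0.093, 0.996, 0.0]
contact_force: [-1.0, -0.7, 2.1]
width: 0.0128
gripper_force: 59.1
```

The disc touches at the predicted height (0.1397 against 0.1395), so the lugs are through. Now I turn it clockwise.

drive_tool:
  rows:
    - [[0,0,-0.08],[0,0,0],0.8]
    - [[0,0,-0.1],[0,0,0],0.8]
    - [[0,0,-0.1],[0,0,0],0.8]
    - [[0,0,0],[0,0,0],0.8]

```text
clock: 16.52
position: [0.5697, 0.1181, 0.1397]
ee_rot: [0.0, 0.231, 0.973, 0.0]
contact_force: [-0.7, 0.3, 2.5]
width: 0.0129
gripper_force: 59.2
```

```bash
python3 -c "
from h import *
st()"
```

```text
t 16.52 pos [0.5697 0.1181 0.1397] ang 2.6757 F [-0.7  0.3  2.5] M [ 0.1   0.07 -0.02] w 0.0129 gf 59.222556352615356 q6 -1.02
```

Turning freely with no moment, so I complete it.

drive_tool:
  rows:
    - [[0,0,-0.1],[0,0,0],0.8]
    - [[0,0,-0.1],[0,0,0],0.8]
    - [[0,0,-0.1],[0,0,0],0.8]
    - [[0,0,-0.1],[0,0,0],0.8]
    - [[0,0,-0.07],[0,0,0],0.8]
    - [[0,0,0],[0,0,0],0.8]
    - [[0,0,0],[0,0,0],0.8]

```text
clock: 17.4
position: [0.5698, 0.1181, 0.1397]
ee_rot: [0.0, 0.451, 0.893, 0.0]
contact_force: [-1.0, 1.2, 4.7]
width: 0.0127
gripper_force: 59.3
```

```bash
python3 - <<'E'
from h import *
st()
w,_=snap('wrist','w6.png')
# check of bar direction and of seating: bar top is bright strip between pads; disc front edge
print('pred rib px',[proj('w6',[.569+s*.042*np.cos(-.942),.1175+s*.042*np.sin(-.942),.144]).round() for s in(1,-1)],'bar ends',[proj('w6',[.569+s*.027*np.cos(-.942),.1175+s*.027*np.sin(-.942),.173]).round() for s in(1,-1)])
g=cv2.cvtColor(w,6)
for y in range(195,300,8):print(y,g[y,250:400:6])
E
```

```text
t 17.4 pos [0.5698 0.1181 0.1397] ang 2.2063 F [-1.   1.2  4.7] M [ 0.3   0.05 -0.05] w 0.0127 gf 59.338849782943726 q6 -0.55
pred rib px [array([316., 392.]), array([316., 206.])] bar ends [array([315., 409.]), array([315., 269.])]
195 [112  57  53  44  42  40  41  42  41  40  47 106  75  39  41  41  38  37
  39  39  44  52  54 143 225]
203 [ 58  50  48  49  47  45  42  40  41  39  46 105  74  37  39  39  42  42
  42  44  43  44  53  97 224]
211 [ 52  53  51  47  44  43  40  41  38  37  40  81  59  36  36  37  39  40
  42  44  47  48  49  53 212]
219 [ 55  52  49  45  44  41  39  39  72  97 103 101  93  95  67  45  37  38
  40  42  45  48  50  53  95]
227 [54 49 47 45 40 54 96 36 34 36 38 35 35 36 36 35 35 66 76 43 44 46 49 52
 54]
235 [52 49 46 42 37 41 39 36 36 37 35 34 34 34 35 35 35 38 41 40 44 46 48 51
 54]
243 [50 47 43 43 41 39 36 36 34 34 37 37 37 37 37 35 35 37 38 40 42 44 46 49
 53]
251 [48 44 45 43 39 38 37 35 34 72 78 77 77 77 76 42 35 37 39 39 42 43 44 47
 51]
259 [50 47 43 41 39 39 37 36 34 76 77 77 77 76 78 57 36 36 37 39 41 45 45 46
 50]
267 [48 45 43 41 39 37 36 35 35 87 92 91 92 91 92 75 35 37 36 38 40 42 44 46
 50]
275 [ 47  45  42  39  38  35  35  36  38 100 104 104 104 104 104  90  36  36
  37  39  40  41  44  46  49]
283 [ 46  45  41  40  39  38  38  36  39 100 104 104 104 104 105  90  36  36
  36  40  40  41  42  45  47]
291 [ 46  82  83  41  38  39  43  50  50 100 104 105 105 105 104  88  51  50
  38  40  40  87  74  45  47]
299 [ 81  84  84  65  39  39  96 105  94 100 105 105 106 105 105  86 105 105
  43  39  82  87  86  86  69]
```

The rib shows at about x=319 and the bar at about x=322, so the bar points at the ribs to within about 0.03 rad. The disc is seated and the grip holds at 59 N.

```bash
python3 -c "
from rig import job
print(job.sign_off())"
```

```text
the job is handed in; nothing more can be done
None
```

I pushed the button fully down and let it spring back, then seated the cap in the lantern and turned it clockwise to the half-way ribs (bar within about 0.03 rad). The job was handed in still gripping the cap at about 59 N; the sign-off returned no verdict.

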